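# Clamp a turning blank in the marking-out cradle

## Task

Draw the long square wooden blank out of the stock box by its projecting end, lay it down on the bench and let go, then take it again by its middle and lay it in the two channel saddles of the green marking-out cradle. With the blank released there, slide the sliding stop up (it has an upright steel post to hold it by) until the blank is gripped endways between it and the fixed end stop with no gap at either end, and only then flip the cam lever fully down to lock the stop. Leave the other things on the bench where they are.

Things in the scene. Friction and masses are not known exactly. Their poses are not given: they have to be found in the camera images.
- blank_mid (a point): Centre of the turning blank, a plain pale square bar 32 x 200 x 32 mm, about 135 g (0.8 to 1.3 times that); y is its long axis, either end alike, all four sides alike. It starts lying on the 10 mm floor of the stock box with 67 to 83 mm of it projecting from the mouth; only that end can be reached.
- stock_box: Fixed plywood box with two side-by-side cells, roofed, 147 wide x 150 deep x 69 mm high. Origin: on the bench under the centre of the blank's cell; its +y points out of the open mouth, which lies at y = +75 mm. The cell is 60 mm wide (x -30 to +30 mm), its floor 10 mm and its ceiling 60 mm above the bench; the other cell lies on its +x side and reaches to x = +108 mm. The back is closed.
- cradle: Fixed green marking-out cradle on the bench. Origin: on the bench below the middle of the place where the clamped blank lies; y runs along the rail from the fixed stop (-y) to the sliding stop (+y), z up. Rail 28 mm wide, y -125 to +235 mm, top 30 mm above the bench; its two feet are 90 mm wide.
- seat (a point): Where the clamped blank's centre belongs: cradle x = 0, y = 0, 54 mm up. Two channel saddles, each 44 mm long, centred 62 mm to either side along y: floor 38 mm up, channel 40 mm wide at the bottom, flared at the top, side walls to 74 mm high and 71 mm across outside. The 80 mm between the saddles is open for fingers. The blank may be laid up to 25 mm toward the sliding stop.
- end_stop (a point): Point on the face of the fixed end stop, at cradle y = -100 mm, 58 mm up; a plate 50 mm wide, 12 mm thick, top 86 mm above the bench.
- slide_stop (a joint): Travel of the sliding stop along the rail toward cradle -y, m: 0 at the open end, 0.065 when its face touches a blank that also touches the fixed stop (at most 0.085). Face (50 mm wide, top 81 mm high) at cradle y = 165 mm minus travel. Starts at 0 to 0.03, slides against about 2 N of friction, stays where left; locked while the cam lever is down.
- post_mid (a point): Middle of the upright steel grip post of the sliding stop: round, 16 mm diameter, from 40 to 86 mm above the bench (this point 66 mm), at cradle x = -55 mm, y = 198 mm minus travel; 55 mm to the -x side of the lever. Axes as the cradle's.
- cam_lever (a joint): Angle of the cam lever, rad: 0 stands upright (slide free), 1.5 lies flat (slide locked, its stop). It turns in the cradle's x-z plane, its tip going over toward the cradle's +x side. It starts at 0 to 0.4, stays where it is left; from about 0.7 the cam bears on the rail and the lever gets stiffer: up to about 10 N pressed on the paddle.
- lever_tip (a point): Tip of the cam lever, 78 mm from its pivot; the end 26 mm is a black paddle 16 mm wide (along cradle y) and 10 mm thick, the rest a bar 10 x 8 mm. The point's z points along the lever away from the pivot.
- lever_pivot (a point): Pivot of the cam lever: at cradle x = 0, y = 198 mm minus travel, 47 mm above the bench.
- offcut: Bystander: short square wooden offcut 36 x 36 x 60 mm standing on end near the cradle. Origin under its centre.
- wax_tin: Bystander: round metal tin, 72 mm diameter, 45 mm high, near the cradle. Origin under its centre.
- sanding_block: Bystander: cork block 65 x 110 x 35 mm. Origin under its centre.
- glue: Bystander: white bottle 60 mm diameter, 160 mm high. Origin under its centre.
- gouge: Bystander: turning gouge lying flat, wooden handle and steel blade along its x, 185 mm to either side of its origin, 32 mm high.
- mallet: Bystander: wooden mallet lying flat, head 110 mm long and 80 mm high at its origin, handle 250 mm to its -x.
- mug: Bystander: white mug, 80 mm diameter, 90 mm high. Origin under its centre.
There are look-alikes about, which are no part of the job. There is more than one size of the part that bears blank_mid; the job needs the largest.

How it is judged:
By the outcome, as a careful person would: the job done as asked, in the order asked, and still so for the second after the job is handed in, with the robot touching nothing.
It also fails if it takes over 67 s, if anything falls off the work surface, if the arm or the gripper's body presses on something with over 40 N, if the wrist force passes 120 N, or if a joint passes its speed limit or range.

## Robot

A 6-joint arm with a two-finger parallel gripper is mounted at the origin on the work surface. World frame = base frame: x ahead of the robot, y to its left, z up, the work surface at z = 0. Lengths are in m, angles in rad, forces in N, time in s.
With the tool pointing down it reaches from about 0.35 to 0.975 m from the base axis. Payload 4.9 kg.
Tool frame: the origin (TCP) lies midway between the tips of the shut fingers; the grasp point (between the pads) lies 19 mm behind it (manip.pinch_z is the distance from the TCP to the grasp point, in m); z points along the fingers, y is the direction in which the jaws open and shut (so a half turn about z gives the same grasp; the last joint's range is limited). The gripper opens to 85 mm and grips with 20 to 120 N. Pads are 22 mm wide; open, the fingers measure 114 mm over their backs; the gripper's body (76 mm by 85 mm) begins 54 mm behind the grasp point. The pads swing forward as they close: fully open they stand 13 mm farther back than shut.
Start: joints at [1.131, 0.053, 1.613, -0, 1.476, -0.119], TCP at [0.197, 0.593, 0.231] pointing down, gripper open.
Joint ranges: [-3.01, 3.01], [-1.01, 2.22], [0.06, 2.58], [-1.02, 4.17], [0.09, 2.62], [-3.14, 3.14]. Speed limits (rad/s): [2.57, 2.57, 3.14, 3.14, 3.14, 3.14].

## Interface

Orientations are given as a unit quaternion [w, x, y, z].
In Python, from plant import manip gives the robot as it stands.
- The arm moves only by the tool drive_tool, never from a script. Its argument "commands" is text: rows parted by semicolons, each of 5 numbers parted by spaces: the finger opening in mm, from 0 to 85.4, then the shift along the tool's x, y, z in units of 30 mm (1.0 is 30 mm), then the turn about the tool's z in degrees. A call has exactly 8 rows; each row shifts and turns the commanded pose from where the row before left it, along the tool's axes as they then stand; what a row does not reach is not made up. A row lasts 1/8 s, in which the tool goes at most 62.5 mm and 10.7 degrees, less where a joint would pass 70% of its speed; a pose out of reach is approached as far as the arm can. A call is refused whole if a number of a shift passes 1 or a number of a turn 10.7, either way. A call with a gripper value outside its range is refused whole. The fingers move at their own pace and stop on an object; the grip force is fixed at half the most. Time passes only in rows, so rows that do not move let the fingers close, or fill a call up. It gives the time, the measured TCP pose, the force and the opening at its end, in the units of the state.
- manip.state(): the state, without advancing time (a new reading comes with each control period).
- manip.grab_frame(name): name is "scene" or "side" or "wrist"; returns the picture (400x640x3 uint8, red, green, blue); there is no depth.
- manip.camera_params(name): a dict with "fx", "fy", "cx", "cy" (pixels), "xyz" and "orientation" of the camera in the world. Camera axes: x right, y down, z forward; pixel columns grow to the right and rows downward; lengths in m; the calibration is good to about 2 mm. A picture is of the moment at which its call begins: read the wrist's pose just before it. camera_params takes no time and is no camera call; for the wrist camera it gives the pose at the moment of the call.
- manip.job_done(): hands the job in, once; it reports no verdict.
The state is a dict: "time": time; "joint_pos": joint angles; "joint_vel": joint speeds; "joint_efforts": joint torques, N m; "tool_pos": TCP position; "tool_rot": TCP orientation; "contact_force": force on the tool from outside, world axes, zero at the start; "ft_torque": the same for the moment, N m; "gripper_width": opening from 0.0 (shut) to 1.0 (fully open).
Only numpy, scipy, OpenCV 4.12 (cv2) and the standard library are available. Lean on these libraries where they do the work, as an engineer would, in place of code of your own. Each camera call takes 0.05 s, during which the arm holds its last target. There are 200 camera calls.

## Working session

There is one attempt and no reset: what is moved stays moved. The work goes in short steps, Python scripts to look and compute and a tool call to move; the robot and the scene stay as the last step left them, time stands still between calls to the robot, and variables do not carry over. Pictures are saved under pics/ and viewed, about 8 in all and at most 12, crops included, and the job is handed in when it is done.

Besides the shell and the picture viewer there is one more tool, called by a JSON object that holds its "fn" and its "kwargs", one argument or row to a line. drive_tool: Moves the arm, as the interface text tells. Its arguments: {"type":"object","properties":{"commands":{"type":"string"}},"required":["commands"]}

```bash
mkdir -p pics; ls
cat > h.py <<'E'
import numpy as np, cv2
from scipy.spatial.transform import Rotation as R
from plant import manip
def q2R(q): return R.from_quat([q[1],q[2],q[3],q[0]]).as_matrix()
def ray(p,uv):
    d=np.array([(uv[0]-p['cx'])/p['fx'],(uv[1]-p['cy'])/p['fy'],1.0])
    return np.array(p['xyz']),q2R(p['orientation'])@d
def atz(p,uv,z):
    o,d=ray(p,uv); return o+d*(z-o[2])/d[2]
def tri(*a):
    A=np.zeros((3,3));b=np.zeros(3)
    for p,uv in a:
        o,d=ray(p,uv); d=d/np.linalg.norm(d); M=np.eye(3)-np.outer(d,d); A+=M;b+=M@o
    return np.linalg.solve(A,b)
def proj(p,X):
    c=q2R(p['orientation']).T@(np.array(X)-np.array(p['xyz'])); return c[0]/c[2]*p['fx']+p['cx'],c[1]/c[2]*p['fy']+p['cy']
E
python3 - <<'E'
from h import *
import json
s=manip.state();print(s)
for n in("scene","side","wrist"):
    p=manip.camera_params(n);print(n,p)
    f=manip.grab_frame(n)
    cv2.imwrite(f'pics/{n}0.png',f[:,:,::-1]); json.dump({k:(np.array(v).tolist()) for k,v in p.items()},open(f'{n}0.json','w'))
E
```

```text
pics
{'time': 0.0, 'joint_pos': array([ 1.13102324e+00,  5.33356903e-02,  1.61429892e+00, -4.96162693e-05,
        1.47598526e+00, -1.18991726e-01]), 'joint_vel': array([ 0.00055924, -0.00198456,  0.00129038,  0.00216582,  0.0009017 ,
       -0.00024264]), 'joint_efforts': array([ 7.76980869e-04, -3.93667710e+01, -3.70184541e+01, -1.27832055e-05,
        6.74498384e-03, -1.27276451e-05]), 'tool_pos': array([0.19680857, 0.59254839, 0.2300732 ]), 'tool_rot': array([-2.55777394e-04,  1.59701461e-01,  9.87164837e-01, -9.81114627e-04]), 'contact_force': array([ 0.84125982, -0.00998161,  0.45419037]), 'ft_torque': array([-0.00863581,  0.03118013,  0.01419257]), 'gripper_width': 1.0020556768868565}
scene {'fx': 362.6631495975076, 'fy': 362.6631495975076, 'cx': 323.42933080914383, 'cy': 203.4345307791307, 'xyz': array([1.35298103, 0.15616674, 0.83536806]), 'orientation': array([-0.26472606,  0.58918832,  0.69044212, -0.32567915])}
side {'fx': 388.6701038815907, 'fy': 388.6701038815907, 'cx': 322.9170205536179, 'cy': 199.50829531153988, 'xyz': array([ 0.05915331, -0.8358901 ,  0.80278248]), 'orientation': array([-0.43757557,  0.86175168, -0.23153902,  0.11091139])}
wrist {'fx': 338.49424038874497, 'fy': 338.49424038874497, 'cx': 316.8828996700353, 'cy': 203.23462347086954, 'xyz': array([0.11674831, 0.61957374, 0.37288557]), 'orientation': array([0.13430636, 0.80015646, 0.57666362, 0.09576274])}
```

View pics/scene0.png

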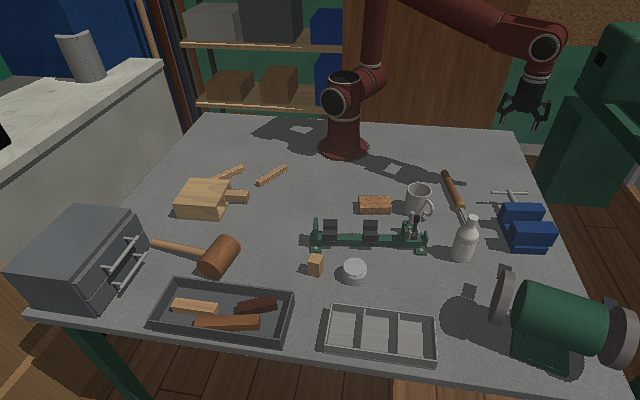

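View pics/side0.png

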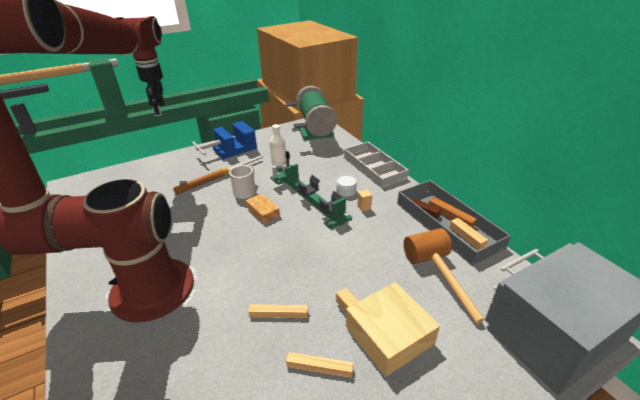

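Run:
```python
from h import *
S=cv2.imread('pics/scene0.png');D=cv2.imread('pics/side0.png')
def c(I,u,v,w,h,k): return cv2.resize(I[v:v+h,u:u+w],None,fx=k,fy=k,interpolation=cv2.INTER_CUBIC)
a=c(S,165,165,100,65,6);b=c(D,330,280,110,35,6)
A=np.zeros((600,660,3),np.uint8);A[:390,:600]=a;A[390:600,:660]=b
cv2.imwrite('pics/a.png',A)
a=c(S,300,205,140,55,5);b=c(D,265,145,100,80,4)
A=np.zeros((595,700,3),np.uint8);A[:275,:700]=a;A[275:595,:400]=b
cv2.imwrite('pics/b.png',A)
```

```text
(no output)
```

View pics/a.png

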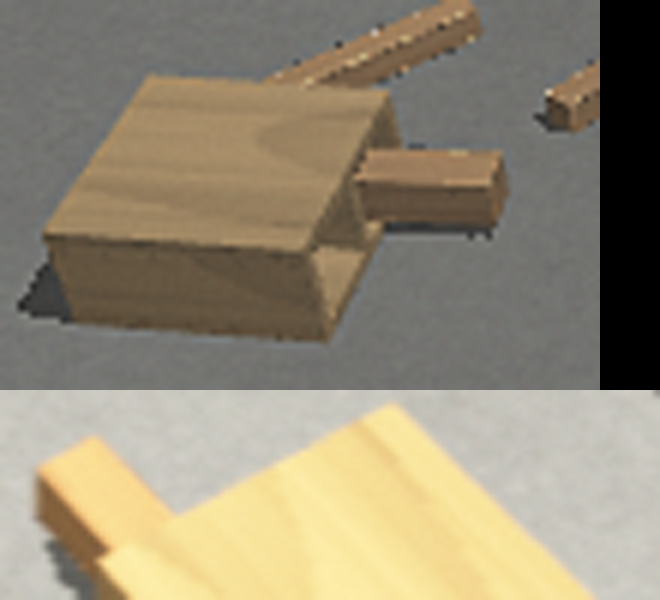

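View pics/b.png

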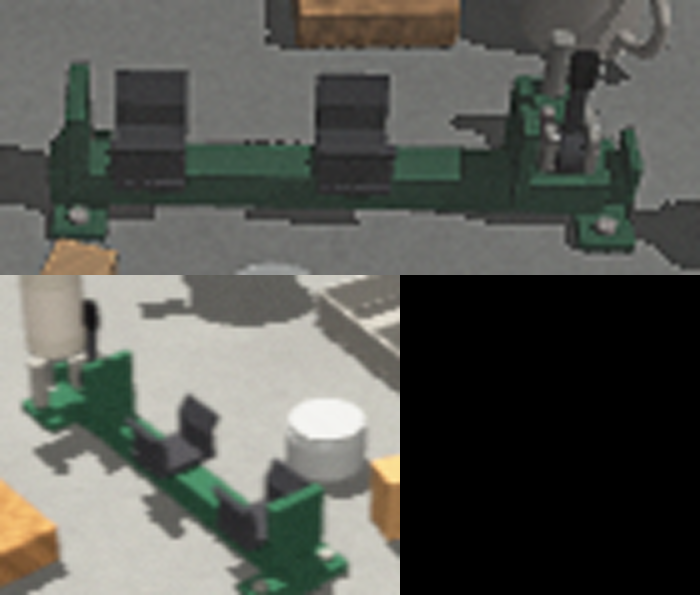

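```bash
cat >> h.py <<'E'
import json
P={n:json.load(open(f'{n}0.json')) for n in('scene','side','wrist')}
E
python3 - <<'E'
from h import *
np.set_printoptions(precision=4,suppress=True)
A=lambda x,y:(165+(x-2.5)/6,165+(y-2.5)/6)
A2=lambda x,y:(330+(x-2.5)/6,280+(y-392.5)/6)
B=lambda x,y:(300+(x-2)/5,205+(y-2)/5)
B2=lambda x,y:(265+(x-1.5)/4,145+(y-276.5)/4)
S,D=P['scene'],P['side']
print('blank end top robot side',tri((S,A(503,152)),(D,A2(38,470))))
print('blank end top far',tri((S,A(491,185)),(D,A2(97,437))))
print('z42:',[atz(S,A(*q),.042) for q in((503,152),(491,185),(370,150),(358,185))],[atz(D,A2(*q),.042) for q in((38,470),(97,437))])
print('box mouth top corners',tri((S,A(388,92)),(D,A2(100,555))),tri((S,A(308,250)),(D,A2(390,403))))
print('box z69',[atz(S,A(*q),.069) for q in((150,77),(388,92),(308,250),(45,237))])
print('fixed stop top (outer/inner?)',tri((S,B(77,63)),(D,B2(265,507))))
print('lever tip',tri((S,B(586,54)),(D,B2(91,302))))
print('post top',tri((S,B(563,36)),(D,B2(38,362))), atz(S,B(563,36),.086),atz(D,B2(38,362),.086))
print('fixed foot bolts', atz(S,B(78,212),.012),atz(S,B(606,225),.012))
print('rail top edge near', [atz(S,B(*q),.03) for q in((190,178),(310,180),(210,145),(310,147),(395,150),(460,152))])
print('slide stop top',tri((S,B(523,80)),(D,B2(80,368))))
print('fixed z86', [atz(S,B(*q),.086) for q in((68,63),(88,63),(55,137))],[atz(D,B2(*q),.086) for q in((265,510),(322,487))])
E
```

```text
blank end top robot side [ 0.3987 -0.2896  0.0405]
blank end top far [ 0.4294 -0.2867  0.0403]
z42: [array([ 0.4005, -0.2888,  0.042 ]), array([ 0.4314, -0.2857,  0.042 ]), array([ 0.41  , -0.3681,  0.042 ]), array([ 0.4426, -0.3629,  0.042 ])] [array([ 0.398 , -0.2906,  0.042 ]), array([ 0.4286, -0.288 ,  0.042 ])]
box mouth top corners [ 0.3858 -0.3592  0.069 ] [ 0.5298 -0.3522  0.0679]
box z69 [array([ 0.3933, -0.5083,  0.069 ]), array([ 0.3874, -0.3601,  0.069 ]), array([ 0.531 , -0.3515,  0.069 ]), array([ 0.5417, -0.4998,  0.069 ])]
fixed stop top (outer/inner?) [ 0.5498 -0.0159  0.0856]
lever tip [0.5441 0.2815 0.125 ]
post top [0.4855 0.2744 0.0856] [0.4858 0.2745 0.086 ] [0.4853 0.2736 0.086 ]
fixed foot bolts [ 0.6079 -0.0098  0.012 ] [0.5707 0.3087 0.012 ]
rail top edge near [array([0.5863, 0.0565, 0.03  ]), array([0.5771, 0.1292, 0.03  ]), array([0.5563, 0.065 , 0.03  ]), array([0.5489, 0.1267, 0.03  ]), array([0.5437, 0.179 , 0.03  ]), array([0.5395, 0.2187, 0.03  ])]
slide stop top [0.518  0.2529 0.0784]
fixed z86 [array([ 0.5546, -0.0234,  0.086 ]), array([ 0.5528, -0.0113,  0.086 ]), array([ 0.6185, -0.019 ,  0.086 ])] [array([ 0.5467, -0.0154,  0.086 ]), array([ 0.6003, -0.0124,  0.086 ])]
```

{"fn": "drive_tool", "kwargs": {
  "commands": "85 -1 -1 0 0;85 -1 -1 0 0;85 -1 -1 0 0;85 -1 -1 0 0;85 -1 -1 0 0;85 -1 -1 0 0;85 -1 -1 0 0;85 -1 -1 0 0"
}}

```text
time: 1.15
tool_pos: [0.3494, 0.2883, 0.231]
tool_rot: [-0.0, 0.16, 0.987, -0.0]
contact_force: [0.2, -0.1, 0.1]
gripper_width: 0.999
```

{"fn": "drive_tool", "kwargs": {
  "commands": "85 -1 -1 0 0;85 -1 -1 0 0;85 -1 -1 0 0;85 -1 -1 0 0;85 -1 -1 0 0;85 -1 -1 0 0;85 -1 -1 0 0;85 -1 -1 0 0"
}}

```text
time: 2.15
tool_pos: [0.5015, -0.0151, 0.231]
tool_rot: [-0.0, 0.16, 0.987, 0.0]
contact_force: [1.0, -0.4, -0.1]
gripper_width: 0.994
```

{"fn": "drive_tool", "kwargs": {
  "commands": "85 0 -1 0 9.4;85 -0.18 -1 0 9.4;85 -0.33 -1 0 9.4;85 -0.5 -0.93 0 9.4;85 -0.65 -0.83 0 9.4;85 -0.77 -0.72 0 9.4;85 -0.88 -0.58 0 9.2;85 -0.96 -0.43 0 0"
}}

```text
time: 3.15
tool_pos: [0.4224, -0.2522, 0.231]
tool_rot: [-0.0, 0.669, 0.743, 0.0]
contact_force: [0.2, -0.4, -0.0]
gripper_width: 0.999
```

```bash
cat >> h.py <<'E'
def snap(n,name):
    p=manip.camera_params(n);f=manip.grab_frame(n)[:,:,::-1]
    cv2.imwrite(f'pics/{name}.png',f);json.dump({k:np.array(v).tolist() for k,v in p.items()},open(f'{name}.json','w'));return p,f
def ld(name): return json.load(open(f'{name}.json'))
def go(x,y,z,yaw):  # target TCP, yaw of tool y (deg): remaining shift in tool axes now
    s=manip.state();q=s['tool_rot'];M=q2R(q);d=np.array([x,y,z])-s['tool_pos']
    cur=np.degrees(np.arctan2(M[1,1],M[0,1]));print('t',s['time'],'pos',np.round(s['tool_pos'],4),'yaw',cur.round(2),'units',np.round(M.T@d/.03,2),'turn',round((cur-yaw+90)%180-90,1))
E
python3 - <<'E'
from h import *
snap('wrist','w1'); go(.4185,-.323,.01,6)
for uv in((228,172),(272,176)): print(atz(P['scene'],uv,.02))
print('mug',atz(P['scene'],(420,187),.09),atz(P['side'],(242,170),.09),'cork',atz(P['scene'],(375,205),.03))
E
```

```text
t 3.2 pos [ 0.4214 -0.255   0.231 ] yaw 5.86 units [-2.23 -0.31  7.37] turn -0.1
[ 0.27692035 -0.41674421  0.02      ]
[ 0.27829368 -0.23893572  0.02      ]
mug [0.36107021 0.30154456 0.09      ] [0.377159   0.30260183 0.09      ] cork [0.4040354  0.15966561 0.03      ]
```

View pics/w1.png

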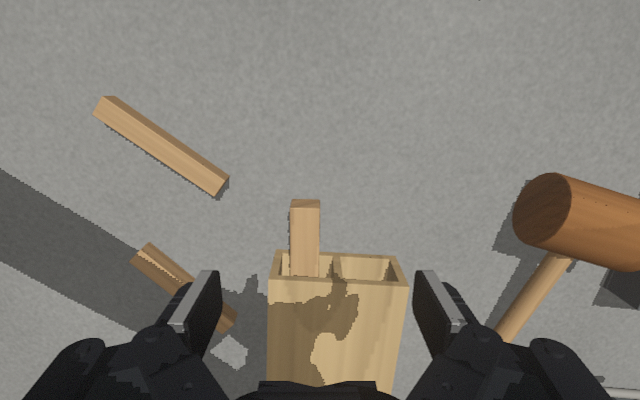

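Run:
```python
from h import *
w=ld('w1')
print([atz(w,q,.042).round(4) for q in((290.5,208),(320.5,208),(291.5,274),(319.5,274))])
print('3view',tri((w,(290.5,208)),(P['scene'],(248.4,189.9)),(P['side'],(335.9,292.9))),tri((w,(320.5,208)),(P['scene'],(246.4,195.4)),(P['side'],(345.7,287.4))))
print('mouth',[atz(w,q,.069).round(4) for q in((273,285),(406,288))])
```

```text
[array([ 0.398, -0.29 ,  0.042]), array([ 0.4291, -0.2867,  0.042 ]), array([ 0.4052, -0.3679,  0.042 ]), array([ 0.4363, -0.3647,  0.042 ])]
3view [ 0.39830434 -0.28996365  0.04075285] [ 0.42922044 -0.28696384  0.04045746]
mouth [array([ 0.3878, -0.3667,  0.069 ]), array([ 0.5258, -0.356 ,  0.069 ])]
```

{"fn": "drive_tool", "kwargs": {
  "commands": "85 -0.57 -0.1 0.93 0;85 -0.57 -0.1 0.93 0;85 -0.57 -0.1 0.93 0;85 -0.57 -0.08 0.93 0;85 0 0 0.93 0;85 0 0 0.93 0;85 0 0 0.93 0;85 0 0 0.92 0"
}}

```text
time: 4.2
tool_pos: [0.4186, -0.3203, 0.0073]
tool_rot: [-0.0, 0.669, 0.743, 0.0]
contact_force: [0.5, 0.1, -0.3]
gripper_width: 0.998
```

{"fn": "drive_tool", "kwargs": {
  "commands": "85 0 0 0 0;0 0 0 0 0;0 0 0 0 0;0 0 0 0 0;0 0 0 0 0;0 0 0 0 0;0 0 0 -0.12 0;0 0 0 0 0"
}}

```text
time: 5.2
tool_pos: [0.4187, -0.3204, 0.0119]
tool_rot: [-0.0, 0.669, 0.743, 0.0]
contact_force: [0.6, 0.0, -1.5]
gripper_width: 0.371
```

{"fn": "drive_tool", "kwargs": {
  "commands": "0 0.5 0 0 0;0 0.85 0 0 0;0 0.85 0 0 0;0 0.85 0 0 0;0 0.85 0 0 0;0 0.85 0 0 0;0 0.85 0 0 0;0 0.8 0 0 0"
}}

```text
time: 6.2
tool_pos: [0.3977, -0.1278, 0.0114]
tool_rot: [-0.001, 0.669, 0.743, 0.0]
contact_force: [0.6, -0.2, -2.1]
gripper_width: 0.365
```

{"fn": "drive_tool", "kwargs": {
  "commands": "0 0 0 0 0;0 0 0 0.12 0;0 0 0 0.12 0;0 0 0 0.1 0;0 0 0 0 0;50 0 0 0 0;50 0 0 0 0;50 0 0 0 0"
}}

```text
time: 7.2
tool_pos: [0.399, -0.1298, 0.0021]
tool_rot: [0.0, 0.669, 0.743, 0.0]
contact_force: [0.0, 0.6, 0.1]
gripper_width: 0.585
```

Run:
```python
from h import *
print(manip.state()['contact_force'],manip.state()['gripper_width'],manip.state()['tool_pos'])
snap('side','s2');
p,f=snap('scene','c2')
D=cv2.imread('pics/s2.png')
k=cv2.resize
A=np.zeros((590,800,3),np.uint8)
A[:300,:]=k(f[150:225,190:390],None,fx=4,fy=4)[:, :800]
A[300:590,:480]=k(D[225:370,240:480],None,fx=2,fy=2)
cv2.imwrite('pics/d.png',A)
```

```text
[0.04010913 0.59056543 0.14978885] 0.5845756328422838 [ 0.39897863 -0.12984214  0.00213646]
```

View pics/d.png

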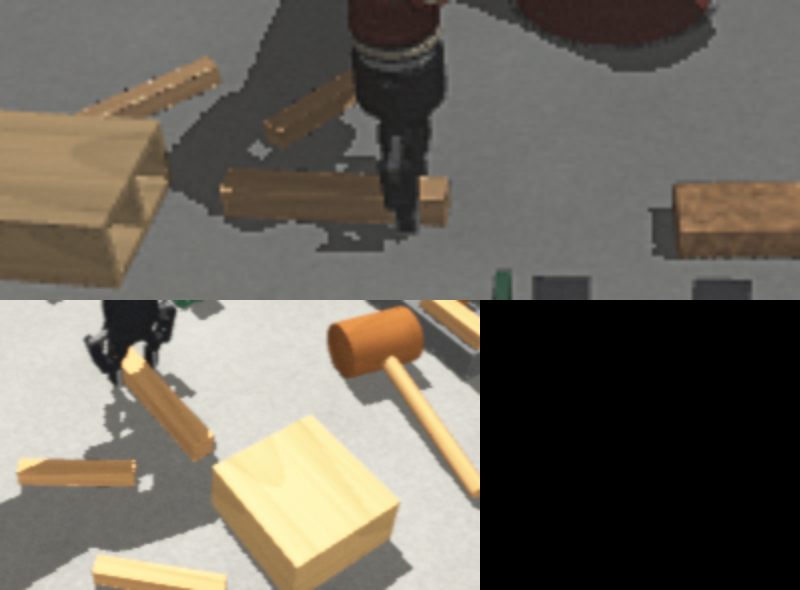

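Run:
```python
from h import *
S=P['scene'];g=lambda x,y:(190+(x-1.5)/4,150+(y-1.5)/4)
D=P['side'];e=lambda x,y:(240+(x-.5)/2,225+(y-300.5)/2)
a=[atz(S,g(*q),.032) for q in((228,170),(222,190),(447,178),(446,199))];print(np.round(a,4),np.mean(a,0))
print(np.round([atz(D,e(*q),.032) for q in((192,447),(212,432))],4), tri((S,g(222,190)),(D,e(212,432))),tri((S,g(228,170)),(D,e(192,447))))
go(.406,-.1975,.004,5.9)
```

```text
[[ 0.4017 -0.2967  0.032 ]
 [ 0.4296 -0.2927  0.032 ]
 [ 0.3848 -0.1003  0.032 ]
 [ 0.4133 -0.095   0.032 ]] [ 0.40733277 -0.19615083  0.032     ]
[[ 0.3933 -0.2976  0.032 ]
 [ 0.4276 -0.29    0.032 ]] [ 0.42827995 -0.29164231  0.03212907] [ 0.39577515 -0.29727839  0.02862427]
t 7.3 pos [ 0.3989 -0.1297  0.002 ] yaw 6.02 units [-2.27 -0.   -0.06] turn 0.1
```

{"fn": "drive_tool", "kwargs": {
  "commands": "58 -0.75 0 0 0;58 -0.75 0 0 0;58 -0.75 0 0 0;58 0 0 0 0;0 0 0 0 0;0 0 0 0 0;0 0 0 0 0;0 0 0 0 0"
}}

```text
time: 8.3
tool_pos: [0.4057, -0.1961, 0.0018]
tool_rot: [-0.0, 0.669, 0.743, 0.0]
contact_force: [-0.3, 2.3, 1.7]
gripper_width: 0.366
```

{"fn": "drive_tool", "kwargs": {
  "commands": "0 0 0 0 0;0 0 0 -0.5 0;0 0 0 -0.8 0;0 0 0 -0.8 0;0 0 0 -0.8 0;0 0 0 -0.8 0;0 0 0 -0.8 0;0 0 0 -0.3 0"
}}

```text
time: 9.3
tool_pos: [0.4064, -0.1975, 0.1481]
tool_rot: [0.002, 0.669, 0.743, 0.0]
contact_force: [-0.1, 0.7, -2.0]
gripper_width: 0.363
```

{"fn": "drive_tool", "kwargs": {
  "commands": "0 0.5 0.3 -0.25 0;0 0.5 0.3 -0.25 0;0 0.5 0.3 -0.25 0;0 0.5 0.3 -0.25 0;0 0.5 0.3 -0.25 0;0 0.5 0.3 -0.25 0;0 0.5 0.3 -0.2 0;0 0 0 0 0"
}}

```text
time: 10.3
tool_pos: [0.4575, -0.0852, 0.1968]
tool_rot: [0.0, 0.668, 0.744, -0.0]
contact_force: [-0.1, -0.7, -1.5]
gripper_width: 0.367
```

Run:
```python
from h import *
p,f=snap('wrist','w3'); cv2.imwrite('pics/w3b.png',cv2.resize(f[:250,240:640],None,fx=2,fy=2,interpolation=cv2.INTER_CUBIC)); go(.5623,.0923,.13,6.7)
```

```text
t 10.35 pos [ 0.4571 -0.0856  0.1964] yaw 6.07 units [5.53 4.12 2.21] turn -0.6
```

View pics/w3b.png

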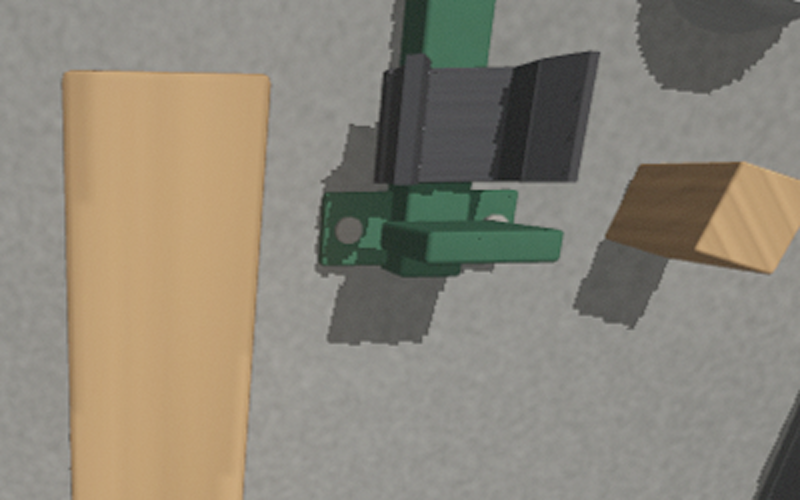

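Run:
```python
from h import *
w=ld('w3');g=lambda x,y:(240+(x-.5)/2,(y-.5)/2)
F=lambda L,z:np.round([atz(w,g(*q),z)[:2] for q in L],4)
f=F([(430,230),(562,230),(560,262),(428,264)],.086);print('stop',f.tolist(),f.mean(0))
th=.116
print('rail',F([(428,5),(495,5),(428,50),(493,50)],.03).tolist())
print('floor',F([(426,75),(420,178),(514,72),(498,180)],.038).tolist())
print('rwall top',F([(598,52),(577,180)],.074).tolist())
print('blank front',F([(63,72),(268,75)],.226).tolist(),F([(72,490),(243,490)],.226).tolist())
for yaw in (.105,.117,.13):
    X=np.array([np.cos(yaw),np.sin(yaw)]);Y=np.array([-X[1],X[0]])
    print(yaw,'origin from stop',f.mean(0)+.106*Y,'post rel',)
    o=f.mean(0)+.106*Y; d=np.array([.4857,.2742])-o; print('post',d@X,d@Y); 
    for n,L in (('rail',F([(428,5),(495,5),(428,50),(493,50)],.03)),('floor',F([(426,75),(420,178),(514,72),(498,180)],.038)),('rw',F([(598,52),(577,180)],.074))):
        print(n,[(round((q-o)@X*1000,1),round((q-o)@Y*1000,1)) for q in L])
```

```text
stop [[0.5496, -0.0101], [0.5973, -0.005], [0.6, -0.0162], [0.5518, -0.0221]] [ 0.574675 -0.01335 ]
rail [[0.5505, 0.0738], [0.5772, 0.0767], [0.5543, 0.058], [0.5807, 0.0608]]
floor [[0.5529, 0.0475], [0.5596, 0.0087], [0.5878, 0.0523], [0.5925, 0.0114]]
rwall top [[0.5987, 0.0552], [0.6045, 0.013]]
blank front [[0.4328, 0.0117], [0.4637, 0.0145]] [[0.4387, -0.058], [0.4702, -0.0547]]
0.105 origin from stop [0.56356544 0.09206621] post rel
post -0.05834767437380247 0.18929155426488029
rail [(np.float64(-14.9), np.float64(-16.8)), (np.float64(11.9), np.float64(-16.7)), (np.float64(-12.8), np.float64(-32.9)), (np.float64(13.8), np.float64(-32.9))]
floor [(np.float64(-15.3), np.float64(-43.2)), (np.float64(-12.7), np.float64(-82.5)), (np.float64(19.9), np.float64(-42.1)), (np.float64(20.3), np.float64(-83.3))]
rw [(np.float64(31.1), np.float64(-40.3)), (np.float64(32.4), np.float64(-82.9))]
0.117 origin from stop [0.56230128 0.09192531] post rel
post -0.054800059783836376 0.18997044881658026
rail [(np.float64(-13.8), np.float64(-16.6)), (np.float64(13.0), np.float64(-16.9)), (np.float64(-11.9), np.float64(-32.8)), (np.float64(14.6), np.float64(-33.1))]
floor [(np.float64(-14.5), np.float64(-43.0)), (np.float64(-12.4), np.float64(-82.3)), (np.float64(20.7), np.float64(-42.3)), (np.float64(20.6), np.float64(-83.5))]
rw [(np.float64(31.9), np.float64(-40.7)), (np.float64(32.7), np.float64(-83.3))]
0.13 origin from stop [0.56093378 0.09175556] post rel
post -0.050947921782980035 0.19065782037727466
rail [(np.float64(-12.7), np.float64(-16.5)), (np.float64(14.2), np.float64(-17.0)), (np.float64(-11.0), np.float64(-32.6)), (np.float64(15.6), np.float64(-33.3))]
floor [(np.float64(-13.7), np.float64(-42.8)), (np.float64(-12.1), np.float64(-82.2)), (np.float64(21.5), np.float64(-42.6)), (np.float64(20.9), np.float64(-83.8))]
rw [(np.float64(32.7), np.float64(-41.1)), (np.float64(33.0), np.float64(-83.7))]
```

{"fn": "drive_tool", "kwargs": {
  "commands": "0 0.8 0.6 0.3 0;0 0.8 0.6 0.3 0;0 0.8 0.6 0.3 0;0 0.8 0.6 0.3 0;0 0.8 0.6 0.3 0;0 0.8 0.6 0.3 0;0 0.8 0.4 0.3 0;0 0.3 0.1 0.1 -0.6"
}}

```text
time: 11.35
tool_pos: [0.5605, 0.1033, 0.1292]
tool_rot: [-0.001, 0.665, 0.747, -0.001]
contact_force: [0.4, -0.3, -2.0]
gripper_width: 0.369
```

Run:
```python
from h import *
go(.5607,.1029,.041,6.7)
```

```text
t 11.35 pos [0.5605 0.1033 0.1292] yaw 6.68 units [-0.01  0.01  2.94] turn -0.0
```

{"fn": "drive_tool", "kwargs": {
  "commands": "0 0 0 0.6 0;0 0 0 0.6 0;0 0 0 0.5 0;0 0 0 0.4 0;0 0 0 0.3 0;0 0 0 0.25 0;0 0 0 0.2 0;0 0 0 0.1 0"
}}

```text
time: 12.35
tool_pos: [0.5612, 0.1032, 0.0421]
tool_rot: [-0.0, 0.665, 0.747, 0.0]
contact_force: [-0.6, 0.1, -1.3]
gripper_width: 0.365
```

Run:
```python
from h import *
print(manip.state()['contact_force']);go(.5607,.1029,.041,6.7)
```

```text
[-0.62059221  0.08889008 -1.34939952]
t 12.35 pos [0.5612 0.1032 0.0421] yaw 6.62 units [-0.01 -0.02  0.04] turn -0.1
```

{"fn": "drive_tool", "kwargs": {
  "commands": "0 0 0 0.05 0;60 0 0 0 0;60 0 0 0 0;60 0 0 0 0;60 0 0 -0.7 0;60 0 0 -1 0;60 0 0 -1 0;60 0 0 -1 0"
}}

```text
time: 13.35
tool_pos: [0.5611, 0.1032, 0.153]
tool_rot: [0.0, 0.665, 0.747, 0.0]
contact_force: [-0.1, -0.1, -0.3]
gripper_width: 0.699
```

Run:
```python
from h import *
p,f=snap('wrist','w4');_,c=snap('scene','c4');_,d=snap('side','s4')
k=lambda I,s:cv2.resize(I,None,fx=s,fy=s,interpolation=cv2.INTER_CUBIC)
A=np.zeros((600,800,3),np.uint8)
A[:320,:512]=k(f,.8)
A[:320,520:800]=k(d[145:225,285:355],4)
A[320:600,:700]=k(c[205:261,300:440],5)
cv2.imwrite('pics/e.png',A); go(.4857,.2742,.053,6.7)
```

```text
t 13.5 pos [0.5626 0.1033 0.1542] yaw 6.62 units [ 5.96 -1.91  3.36] turn -0.1
```

View pics/e.png

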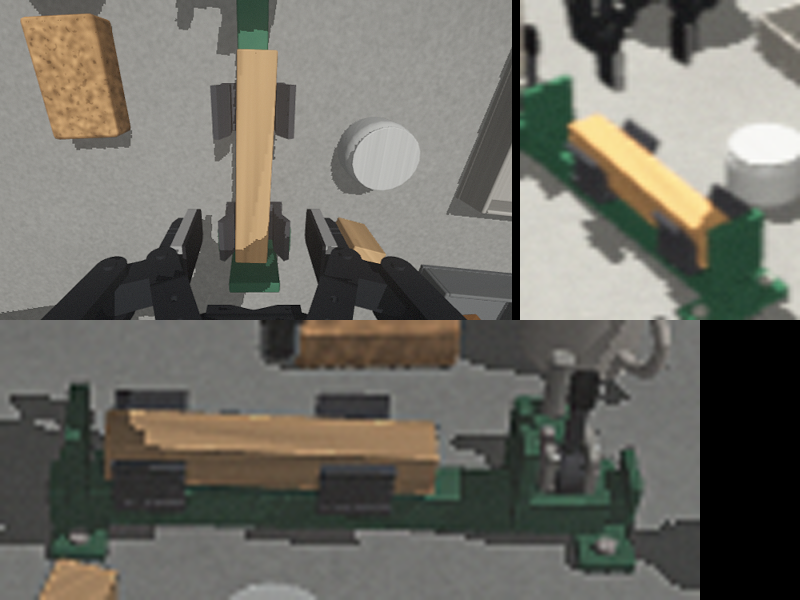

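{"fn": "drive_tool", "kwargs": {
  "commands": "45 1 -0.35 0 0;45 1 -0.35 0 0;45 1 -0.35 0 0;45 1 -0.35 0 0;45 1 -0.35 0 0;45 0.96 -0.16 0 0;45 0 0 0.3 0;45 0 0 0 0"
}}

```text
time: 14.5
tool_pos: [0.4824, 0.2732, 0.1403]
tool_rot: [-0.001, 0.665, 0.747, -0.002]
contact_force: [-0.2, -0.7, 0.3]
gripper_width: 0.528
```

Run:
```python
from h import *
p,f=snap('wrist','w5');_,c=snap('scene','c5')
k=lambda I,s:cv2.resize(I,None,fx=s,fy=s,interpolation=cv2.INTER_CUBIC)
A=np.zeros((600,700,3),np.uint8)
A[:320,:512]=k(f,.8);A[320:600,:700]=k(c[205:261,300:440],5)
cv2.imwrite('pics/f.png',A); go(.4857,.2742,.053,6.7)
```

```text
t 14.6 pos [0.4834 0.2732 0.1417] yaw 6.56 units [0.03 0.08 2.96] turn -0.1
```

View pics/f.png

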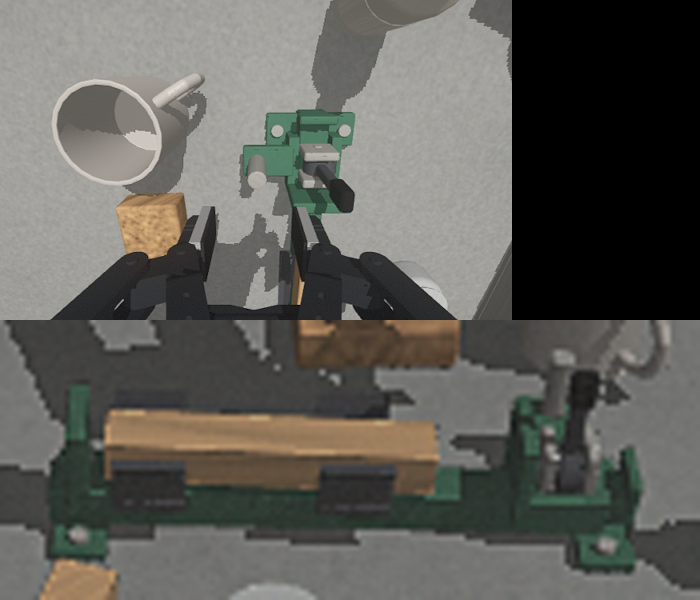

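Run:
```python
from h import *
w=ld('w5');print('post',atz(w,(321.5,222),.086),'lever',atz(w,(427,240),.125), tri((w,(429,238)),(P['scene'],(416.8,215.4)),(P['side'],(287.4,151.4))))
```

```text
post [0.48407006 0.27741799 0.086     ] lever [0.53665996 0.28960829 0.125     ] [0.54209702 0.28494915 0.1215129 ]
```

{"fn": "drive_tool", "kwargs": {
  "commands": "45 0.05 0.06 0.6 0;45 0 0 0.6 0;45 0 0 0.6 0;45 0 0 0.6 0;45 0 0 0.5 0;0 0 0 0 0;0 0 0 0 0;0 0 0 0 0"
}}

```text
time: 15.6
tool_pos: [0.4845, 0.2758, 0.0557]
tool_rot: [-0.0, 0.665, 0.747, -0.001]
contact_force: [-4.1, -1.0, -1.3]
gripper_width: 0.167
```

{"fn": "drive_tool", "kwargs": {
  "commands": "0 0 0 0 0;0 0 0 0 0;0 -0.2 0 0 0;0 -0.25 0 0 0;0 -0.25 0 0 0;0 -0.25 0 0 0;0 -0.25 0 0 0;0 0 0 0 0"
}}

```text
time: 16.6
tool_pos: [0.489, 0.2394, 0.0558]
tool_rot: [0.0, 0.665, 0.747, -0.001]
contact_force: [-4.5, -2.2, 0.2]
gripper_width: 0.168
```

{"fn": "drive_tool", "kwargs": {
  "commands": "0 -0.2 0 0 0;0 -0.2 0 0 0;0 -0.15 0 0 0;0 -0.04 0 0 0;0 -0.04 0 0 0;0 -0.03 0 0 0;0 0 0 0 0;0 0 0 0 0"
}}

```text
time: 17.6
tool_pos: [0.4913, 0.2209, 0.0558]
tool_rot: [-0.001, 0.665, 0.747, 0.0]
contact_force: [-4.8, 0.5, -1.4]
gripper_width: 0.169
```

{"fn": "drive_tool", "kwargs": {
  "commands": "0 -0.04 0 0 0;0 -0.04 0 0 0;0 -0.04 0 0 0;0 -0.04 0 0 0;0 0 0 0 0;0 0 0 0 0;0 0 0 0 0;0 0 0 0 0"
}}

```text
time: 18.6
tool_pos: [0.4916, 0.2184, 0.0558]
tool_rot: [-0.002, 0.665, 0.747, 0.002]
contact_force: [-4.5, 11.0, -2.1]
gripper_width: 0.172
```

{"fn": "drive_tool", "kwargs": {
  "commands": "40 0 0 0 0;40 0 0 0 0;40 0 0 0 0;40 0 0 -0.5 0;40 0 0 -0.5 0;40 0 0 -0.5 0;0 0 0 0 0;0 0 0 0 0"
}}

```text
time: 19.6
tool_pos: [0.4921, 0.2156, 0.1008]
tool_rot: [0.0, 0.665, 0.747, -0.0]
contact_force: [0.3, -0.3, -0.2]
gripper_width: 0.046
```

Run:
```python
from h import *
print(manip.state()['gripper_width'],manip.state()['contact_force'])
p,f=snap('wrist','w6');_,c=snap('scene','c6');_,d=snap('side','s6')
k=lambda I,s:cv2.resize(I,None,fx=s,fy=s,interpolation=cv2.INTER_CUBIC)
A=np.zeros((600,800,3),np.uint8)
A[:240,:384]=k(f,.6)
A[:320,400:800]=k(d[145:225,265:365],4)
A[320:600,:700]=k(c[205:261,300:440],5)
cv2.imwrite('pics/g.png',A); go(.4916,.2184,.1,6.7)
```

```text
0.04591637148290191 [ 0.27176796 -0.29294322 -0.22032564]
t 19.75 pos [0.4916 0.2155 0.1   ] yaw 6.62 units [ 0.1   0.01 -0.  ] turn -0.1
```

View pics/g.png

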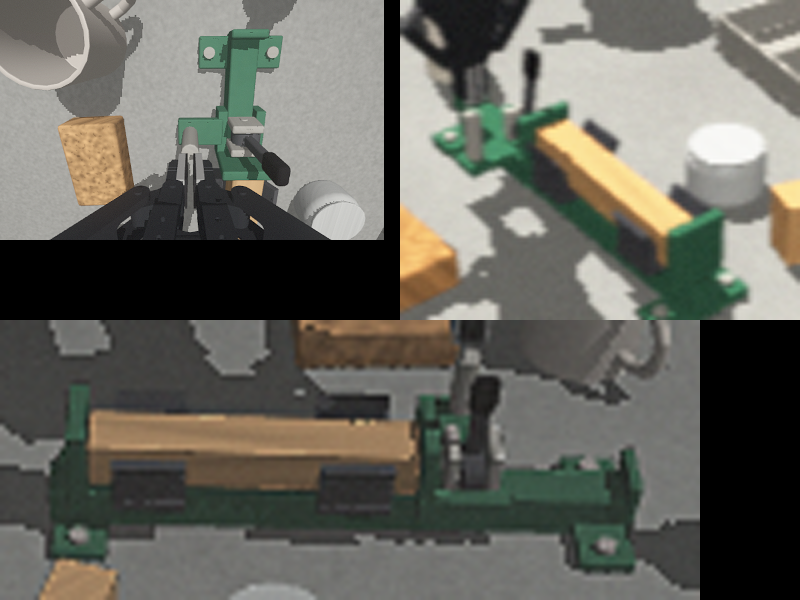

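{"fn": "drive_tool", "kwargs": {
  "commands": "0 0.1 0.5 0 0;0 0 0.55 0 0;0 0 0.6 0 0;0 0 0.55 0 0;0 0 0.25 0.16 0;0 0 0.25 0.16 0;0 0 0.2 0.23 0;0 0 0.2 0.23 0"
}}

```text
time: 20.75
tool_pos: [0.585, 0.2297, 0.0791]
tool_rot: [0.0, 0.665, 0.747, 0.0]
contact_force: [-5.1, -1.1, 10.4]
gripper_width: -0.002
```

{"fn": "drive_tool", "kwargs": {
  "commands": "0 0 0.1 0.18 0;0 0 0.1 0.18 0;0 0 0.15 0.2 0;0 0 0.15 0.2 0;0 0 0.05 0.06 0;0 0 0 0.05 0;0 0 0 0 0;0 0 0 0 0"
}}

```text
time: 21.75
tool_pos: [0.5976, 0.2315, 0.0541]
tool_rot: [-0.003, 0.665, 0.747, -0.004]
contact_force: [-19.0, -2.8, 24.9]
gripper_width: -0.001
```

Run:
```python
from h import *
s=manip.state();print(s['contact_force'],s['tool_pos'])
o=np.array([.5625,.092]);X=np.array([.993,.117]);d=s['tool_pos'][:2]-o;print(d@X,d@[-.117,.993])
```

```text
[-18.98651318  -2.81335635  24.93001318] [0.59760033 0.23146303 0.05410874]
0.051171803924773676 0.13438004848099386
```

{"fn": "drive_tool", "kwargs": {
  "commands": "0 0 -0.1 -0.1 0;0 0 -0.1 -0.4 0;0 0 0 -1 0;0 0 0 -1 0;0 0 0 -1 0;0 0 0 -0.8 0;0 0 0 0 0;0 0 0 0 0"
}}

```text
time: 22.75
tool_pos: [0.5941, 0.2304, 0.1789]
tool_rot: [-0.0, 0.665, 0.747, -0.001]
contact_force: [-0.0, -0.7, -0.3]
gripper_width: 0.001
```

Run:
```python
from h import *
print(manip.state()['contact_force'],manip.state()['tool_pos'])
p,f=snap('wrist','w7');_,c=snap('scene','c7');_,d=snap('side','s7')
k=lambda I,s:cv2.resize(I,None,fx=s,fy=s,interpolation=cv2.INTER_CUBIC)
A=np.zeros((600,800,3),np.uint8)
A[:240,:384]=k(f,.6)
A[:320,400:800]=k(d[145:225,265:365],4)
A[320:600,:700]=k(c[205:261,300:440],5)
cv2.imwrite('pics/i.png',A)
```

```text
[-0.04284471 -0.74232587 -0.31284798] [0.59410096 0.23038902 0.17885445]
```

View pics/i.png

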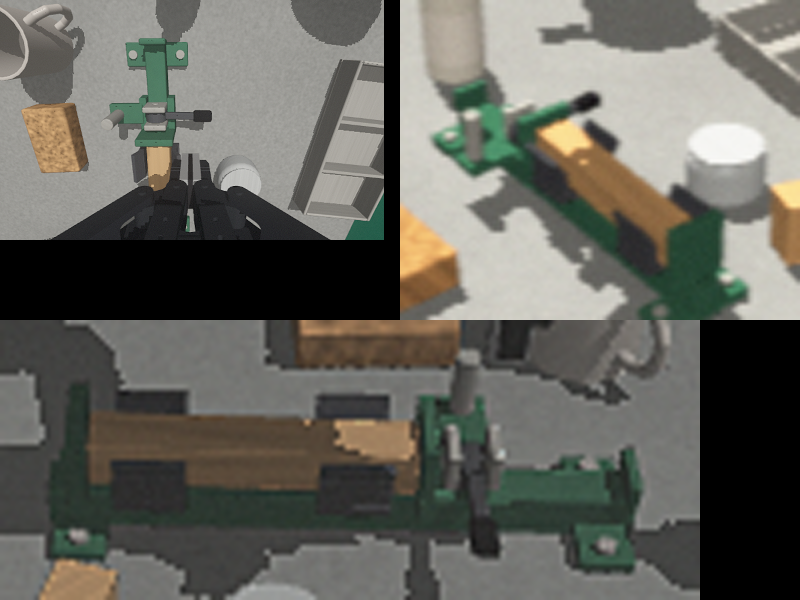

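Run:
```python
from h import *
S,D,w=P['scene'],P['side'],ld('w7')
a=(S,(300+483/5,205+(548-322)/5));b=(D,(265+(597-401)/4,145+99/4));c=(w,(211/.6,116/.6))
o=np.array([.5625,.092])
for L in((a,b,c),(a,b),(a,c),(b,c)):
    p=tri(*L);d=p[:2]-o;print(p,d@[.993,.117],d@[-.117,.993])
for th in(1.2,1.35,1.5):
    x,z=.078*np.sin(th),.047+.078*np.cos(th);q=o+x*np.array([.993,.117])+.133*np.array([-.117,.993]);X=[*q,z]
    print(th,[np.round(proj(p_,X),1).tolist() for p_ in(S,D,w)])
print(a[1],b[1],c[1])
```

```text
[0.6218463  0.23283749 0.05099096] 0.07540886090033899 0.13290810562552344
[0.62146184 0.23223085 0.05123961] 0.07495612047090933 0.13235069942372252
[0.62191388 0.23325652 0.05217872] 0.07552499952468135 0.13331629954218546
[0.62251877 0.23315818 0.04982054] 0.0761141439964592 0.1331478743234079
1.2 [[397.5, 244.1], [313.1, 164.1], [350.4, 203.5]]
1.35 [[397.2, 247.6], [313.9, 166.4], [353.4, 198.9]]
1.5 [[396.8, 250.8], [314.4, 169.0], [354.1, 194.5]]
(396.6, 250.2) (314.0, 169.75) (351.6666666666667, 193.33333333333334)
```

```bash
python3 -c "
from plant import manip
print(manip.job_done())"
```

```text
the job is handed in; nothing more can be done
None
```

The job is done as asked and handed in at about 23 s of robot time.

I drew the blank out of the stock box by its end, laid it on the bench and let go. I then took it again by its middle, laid it in the two saddles and released it. After that I slid the stop up by its post until the force on it rose to 11 N, let go, and pushed the cam lever down to its stop with 25 N.

**Stop and blank:** The post ended at cradle y ≈ 134 mm, where about 133 mm was expected for a gripped blank. The pictures show no gap at either end of the blank.

**Lever:** The tip measured about 51 mm above the bench, and 52.5 mm is expected at 1.5 rad. That agrees with fully down, within the camera's accuracy.

**Force while pressing the lever:** Besides the 25 N downward, the fingers felt about 19 N sideways, more than I expected. I took it as the lever reaching its stop, and the later pictures agree with that.

**Bystanders:** The cork block, tin, offcut and mug look unmoved in the pictures. I did not measure any of the others again. The gripper was clear of everything at the end.

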